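# Run a fingertip along the tub's clip row

## Task

Close the teal-lidded storage tub: starting at the end with the yellow dot, run the shut fingertips lightly along the row of white clips on its lid edge, so that the clips fold down one after another, in order, until all four lie flush. Do not pick up, tip or shove the tub, and leave the magenta tub with its clips up and the jar, carton and spoon as they are; finish with the hand clear.

Things in the scene. Friction and masses are not known exactly. Their poses are not given: they have to be found in the camera images.
- teal_tub: The tub to close: loose dark tub, teal lid, 130 deep (own x) x 210 long (own y) x 95 mm high to the lid panel, 0.9 kg. Origin: centre of the underside, z up. In one long lid edge (own x = -45 mm) lies a straight row of four white hinged clips, 46 mm apart, clip1 at the tub's own +y end, clip4 at its -y end. Tops of flush clips are 98 mm above the underside, 3 mm above the lid panel.
- teal_tub_start (a point): Start of the row on the teal tub: over the hinge of clip1, mid-width of the clips, at the height of flush clip tops (98 mm above the underside). Axes as the tub's. A yellow dot, 15 mm wide, on the lid panel 33 mm to its own +x marks this end.
- teal_tub_finish (a point): End of the row on the teal tub: 184 mm from the start in the tub's own -y direction, 2 mm past the free end of clip4, mid-width, at flush height. Fingertips moved from start to finish at flush height or up to 1.5 mm above fold each clip down in turn; much lower they shove the loose tub, and the other way they catch on raised free ends.
- teal_tub_clip1 (a joint): Clip 1 of the teal tub, 44 long x 26 wide, hinged at its own +y end, free end up; its first 20 mm slope down 4 mm to the hinge. Angle (rad): 0 flush, positive up (0.2 lifts the free end 9 mm); starts 0.18 to 0.27; can be pressed to -0.065 (free end 3 mm under flush). Stays where left; folds with 0.2 N at the free end, 1 to 3 N near the hinge.
- teal_tub_clip2 (a joint): Clip 2 of the teal tub, 44 long x 26 wide, hinged at its own +y end, free end up; its first 20 mm slope down 4 mm to the hinge. Angle (rad): 0 flush, positive up (0.2 lifts the free end 9 mm); starts 0.18 to 0.27; can be pressed to -0.065 (free end 3 mm under flush). Stays where left; folds with 0.2 N at the free end, 1 to 3 N near the hinge.
- teal_tub_clip3 (a joint): Clip 3 of the teal tub, 44 long x 26 wide, hinged at its own +y end, free end up; its first 20 mm slope down 4 mm to the hinge. Angle (rad): 0 flush, positive up (0.2 lifts the free end 9 mm); starts 0.18 to 0.27; can be pressed to -0.065 (free end 3 mm under flush). Stays where left; folds with 0.2 N at the free end, 1 to 3 N near the hinge.
- teal_tub_clip4 (a joint): Clip 4 of the teal tub, 44 long x 26 wide, hinged at its own +y end, free end up; its first 20 mm slope down 4 mm to the hinge. Angle (rad): 0 flush, positive up (0.2 lifts the free end 9 mm); starts 0.18 to 0.27; can be pressed to -0.065 (free end 3 mm under flush). Stays where left; folds with 0.2 N at the free end, 1 to 3 N near the hinge.
- pink_tub_clip1 (a joint): Angle (rad) of clip 1 of the magenta tub, as on the teal tub; starts 0.18 to 0.27 and is to stay up.
- pink_tub_clip2 (a joint): Angle (rad) of clip 2 of the magenta tub, as on the teal tub; starts 0.18 to 0.27 and is to stay up.
- pink_tub_clip3 (a joint): Angle (rad) of clip 3 of the magenta tub, as on the teal tub; starts 0.18 to 0.27 and is to stay up.
- pink_tub_clip4 (a joint): Angle (rad) of clip 4 of the magenta tub, as on the teal tub; starts 0.18 to 0.27 and is to stay up.
- pink_tub: Bystander: a second tub of the same size, build and clips but with a magenta lid, still being filled; its clips stay up. Origin at the centre of its underside, z up.
- jar_mid (a point): Bystander: amber jar with a black cap, 52 mm wide, 85 mm high, standing between the tubs. The point is its centre, half-way up.
- carton_mid (a point): Bystander: small orange and yellow carton, 45 x 60 x 32 mm high, on the robot's side of the jar. The point is its centre, half-way up.
- scoop_grip (a point): Bystander: serving spoon, 160 mm long, lying on the counter beyond the tubs. The point is on its handle.
Things that resemble listed ones, but are neither listed nor needed, are in the scene too. What is shaped like the teal_tub but orange or red is not meant.

How it is judged:
By the outcome, as a careful person would: the job done as asked, in the order asked, and still so for the second after the job is handed in, with the robot touching nothing.
It also fails if it takes over 38 s, if anything falls off the work surface, if the arm or the gripper's body presses on something with over 40 N, if the wrist force passes 120 N, or if a joint passes its speed limit or range.

## Robot

A 7-joint arm with a two-finger parallel gripper is mounted at the origin on the work surface. World frame = base frame: x ahead of the robot, y to its left, z up, the work surface at z = 0. Lengths are in m, angles in rad, forces in N, time in s.
With the tool pointing down it reaches from about 0.425 to 0.925 m from the base axis. Payload 6.8 kg.
Tool frame: the origin (TCP) lies at the centre of the arm's flange, where the gripper is bolted on; the fingertips stand 173 mm ahead of it and the grasp point (between the pads) lies 155 mm ahead of it; z points along the fingers, y is the direction in which the jaws open and shut (so a half turn about z gives the same grasp; the last joint's range is limited). The gripper opens to 85 mm and grips with 20 to 120 N. Pads are 22 mm wide; open, the fingers measure 114 mm over their backs; the gripper's body (76 mm by 85 mm) begins 54 mm behind the grasp point. The pads swing forward as they close: fully open they stand 13 mm farther back than shut.
Start: joints at [-1.227, 0.477, 0.022, 1.555, -0.011, 1.109, -0.083], TCP at [0.295, 0.607, 0.405] pointing down, gripper open.
Joint ranges: [-2.96, 2.96], [-0.34, 2.1], [-1.41, 1.46], [0.24, 2.44], [-1.37, 4.51], [0.17, 1.92], [-2.96, 2.96]. Speed limits (rad/s): [2.39, 2.39, 3.14, 3.14, 3.14, 3.14, 3.14].

## Interface

Orientations are given as a rotation vector (axis times angle).
In Python, from bench import readout, grab_frame, camera_model, r gives the robot as it stands.
- The arm moves only by the tool apply_moves, never from a script. Its argument "deltas" is a list of rows, each an object with "xyz": the shift along the world's x, y, z in m, a list of three; "turn": the turn about the world's z in rad. In form: [{"xyz": [dx, dy, dz], "turn": turn}, ...]. A call has 1 to 12 rows; each row shifts and turns the commanded pose from where the row before left it; what a row does not reach is not made up. A row lasts 1/12 s, in which the tool goes at most 41.7 mm and 7.16 degrees, less where a joint would pass 70% of its speed; a pose out of reach is approached as far as the arm can. A call with a gripper value outside its range is refused whole. "claw" is the gripper's target within -1 to 1 (shut at 1, half-way at 0, fully open at -1), set as the call begins (left out, the last holds). The fingers move at their own pace and stop on an object; "squeeze" is the grip in N (left out, the last holds). Time passes only in rows, so rows that do not move let the fingers close. It gives the time, the measured TCP pose, the force and the opening at its end, in the units of the state.
- readout.get_obs(): the state, without advancing time (a new reading comes with each control period).
- grab_frame(name): name is "side" or "top" or "wrist"; returns the picture (480x640x3 uint8, red, green, blue); there is no depth.
- camera_model(name): a dict with "intrinsics" (3x3 intrinsics, pixels), "R" (3x3) and "t" (3): a world point X has camera coordinates R X + t. Camera axes: x right, y down, z forward; pixel columns grow to the right and rows downward; lengths in m; the calibration is good to about 2 mm. A picture is of the moment at which its call begins: read the wrist's pose just before it. camera_model takes no time and is no camera call; for the wrist camera it gives the pose at the moment of the call.
- r.hand_in(): hands the job in, once; it reports no verdict.
The state is a dict: "clock": time; "joints": joint angles; "qvel": joint speeds; "tau": joint torques, N m; "tcp_pos": TCP position; "orientation": TCP orientation; "contact_force": force on the tool from outside, world axes, zero at the start; "moment": the same for the moment, N m; "grip_width": finger opening in m.
Only numpy, scipy, OpenCV 4.12 (cv2) and the standard library are available. Lean on these libraries where they do the work, as an engineer would, in place of code of your own. Each camera call takes 0.05 s, during which the arm holds its last target.

## Working session

There is one attempt and no reset: what is moved stays moved. The work goes in short steps, Python scripts to look and compute and a tool call to move; the robot and the scene stay as the last step left them, time stands still between calls to the robot, and variables do not carry over. Pictures are saved under pics/ and viewed, and the job is handed in when it is done.

Besides the shell and the picture viewer there is one more tool, called after "Emit:" as name(argument=value, ...), one argument or row to a line, values as JSON. apply_moves: Moves the arm, as the interface text tells. Its arguments: {"type":"object","properties":{"deltas":{"type":"array"},"claw":{"type":"number"},"squeeze":{"type":"number"}},"required":["deltas"]}

```bash
mkdir -p pics; ls; cat > h.py <<'E'
import numpy as np, cv2
from bench import readout, grab_frame, camera_model, r
def snap(name,fn):
    im=grab_frame(name); cv2.imwrite('pics/'+fn,im[:,:,::-1].copy()); return im
def ray(cm,u,v):
    K=np.array(cm['intrinsics']);R=np.array(cm['R']);t=np.array(cm['t'])
    c=-R.T@t; d=R.T@np.linalg.solve(K,[u,v,1.]); return c,d
def onz(cm,u,v,z):
    c,d=ray(cm,u,v); return c+d*(z-c[2])/d[2]
def proj(cm,X):
    K=np.array(cm['intrinsics']);p=K@(np.array(cm['R'])@np.array(X)+np.array(cm['t']));return p[:2]/p[2]
def tri(rs):
    A=np.zeros((3,3));b=np.zeros(3)
    for c,d in rs:
        d=d/np.linalg.norm(d);P=np.eye(3)-np.outer(d,d);A+=P;b+=P@c
    return np.linalg.solve(A,b)
E
python3 - <<'E'
from h import *
import json
o=readout.get_obs();print(o)
for n in ['side','top','wrist']:
    cm=camera_model(n);print(n,cm)
    snap(n,n+'0.png')
E
```

```text
pics
{'clock': 0.0, 'joints': array([-1.22709993,  0.4778067 ,  0.02232047,  1.55646646, -0.01148153,
        1.10931527, -0.08308093]), 'qvel': array([-0.00047938, -0.00234121, -0.00036573,  0.00193423, -0.00200701,
       -0.00101811, -0.00071143]), 'tau': array([ 7.08012431e-04, -5.96465635e+01,  1.60831869e+00, -2.81184286e+01,
        1.25684054e-02,  9.32497031e-03,  3.00038948e-06]), 'tcp_pos': array([0.29455501, 0.60702518, 0.4037143 ]), 'orientation': array([-7.03497246e-01, -3.06153046e+00,  2.90198838e-03]), 'contact_force': array([ 0.58253326,  0.43038243, -0.70877617]), 'moment': array([ 0.00884023,  0.00312006, -0.04486192]), 'grip_width': 0.08578340421547309}
side {'intrinsics': array([[605.8948999 ,   0.        , 319.50640977],
       [  0.        , 605.8948999 , 242.21463088],
       [  0.        ,   0.        ,   1.        ]]), 'R': array([[ 0.70151105, -0.71246728, -0.01651128],
       [-0.55203504, -0.52860154, -0.64485481],
       [ 0.45071006,  0.46148758, -0.76412673]]), 't': array([-0.42185058,  0.33447703,  1.099012  ])}
top {'intrinsics': array([[452.16512639,   0.        , 321.46421208],
       [  0.        , 452.16512639, 236.92854511],
       [  0.        ,   0.        ,   1.        ]]), 'R': array([[ 0.06752687, -0.99770579,  0.00482398],
       [-0.97741422, -0.06712239, -0.20038969],
       [ 0.20025375,  0.00881666, -0.9797044 ]]), 't': array([-0.10947665,  0.57156348,  1.1126903 ])}
wrist {'intrinsics': array([[401.41678982,   0.        , 320.45489395],
       [  0.        , 401.41678982, 238.04249063],
       [  0.        ,   0.        ,   1.        ]]), 'R': array([[ 0.43645697,  0.89972238, -0.00222406],
       [ 0.85611861, -0.41454193,  0.30857078],
       [ 0.27670607, -0.13658192, -0.95119879]]), 't': array([-0.67386273, -0.04260925,  0.38096608])}
```

View pics/side0.png

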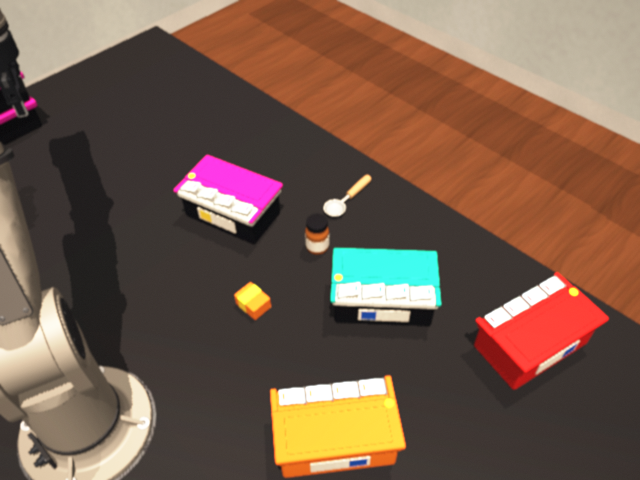

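View pics/top0.png

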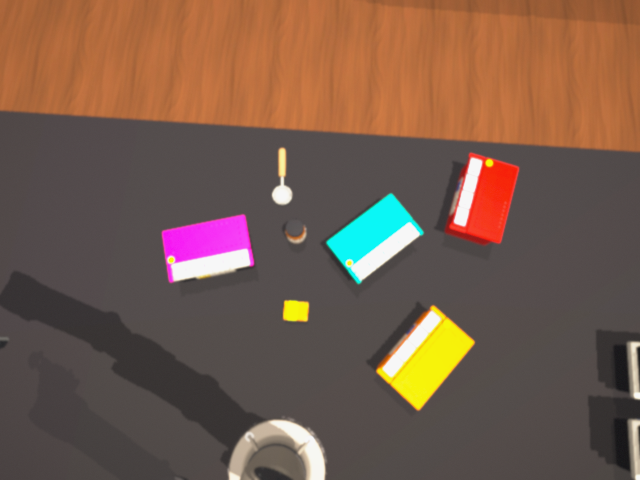

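View pics/wrist0.png

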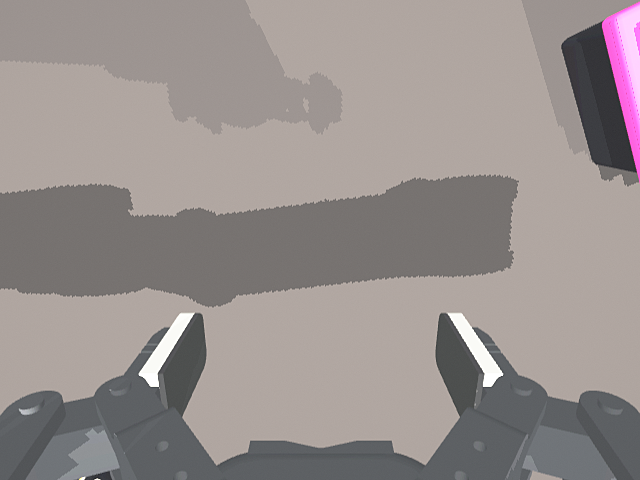

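```bash
cat > m.py <<'E'
from h import *
def meas(names=('top','side'),save=None,ims=None):
    out={}
    for n in names:
        cm=camera_model(n); im=grab_frame(n) if ims is None else ims[n]
        hsv=cv2.cvtColor(im,cv2.COLOR_RGB2HSV)
        teal=cv2.inRange(hsv,(80,120,80),(98,255,255))
        k,l,s,c=cv2.connectedComponentsWithStats(teal); i=1+np.argmax(s[1:,4]); 
        x,y,w,h=s[i][:4]
        roi=np.zeros(teal.shape,np.uint8); roi[max(0,y-5):y+h+12,max(0,x-5):x+w+12]=255
        yel=cv2.inRange(hsv,(22,120,120),(35,255,255))&roi
        hull=cv2.convexHull(np.argwhere(l==i)[:,::-1].astype(np.int32))
        hm=np.zeros_like(teal);cv2.fillConvexPoly(hm,hull,255)
        near=cv2.dilate(hm,np.ones((15,15)))
        wh=cv2.inRange(hsv,(0,0,170),(180,60,255))&near
        out[n]=dict(cm=cm,im=im,teal=(l==i).astype(np.uint8)*255,yel=yel&near,wh=wh,hull=hull)
    return out
E
python3 - <<'E'
from m import *
o=meas()
for n,d in o.items():
    cv2.imwrite(f'pics/crop_{n}.png',0) if 0 else None
    pts=np.argwhere(d['yel'])[:,::-1]; d['dot']=pts.mean(0)
    k,l,s,c=cv2.connectedComponentsWithStats(d['wh'])
    print(n,'dot',d['dot'],len(pts),'white comps',[(list(s[i]),c[i].round(1)) for i in range(1,k) if s[i,4]>20])
    q=cv2.approxPolyDP(d['hull'],4,True)[:,0]; print('hull',q.tolist())
    for p in q: print(onz(d['cm'],*p,0.095).round(4))
    print('dot@95',onz(d['cm'],*d['dot'],.095).round(4))
    x,y,w,h=cv2.boundingRect(d['hull']); im=d['im'][y-20:y+h+30,x-20:x+w+20]
    cv2.imwrite(f'pics/crop_{n}.png',cv2.resize(im[:,:,::-1],None,fx=5,fy=5,interpolation=cv2.INTER_CUBIC)[:600,:800])
print('tri dot',tri([ray(d['cm'],*d['dot']) for d in o.values()]))
R=cv2.Rodrigues(np.array(readout.get_obs()['orientation']))[0];print(R.round(3))
E
```

```text
top dot [349.  262.5] 16 white comps [([np.int32(346), np.int32(223), np.int32(74), np.int32(57), np.int32(1315)], array([384.5, 251. ]))]
hull [[423, 232], [360, 283], [326, 244], [390, 193]]
[ 0.6003 -0.3245  0.095 ]
[ 0.4614 -0.1729  0.095 ]
[ 0.5529 -0.0832  0.095 ]
[ 0.6966 -0.2379  0.095 ]
dot@95 [ 0.5103 -0.1431  0.095 ]
side dot [338. 277.] 23 white comps [([np.int32(334), np.int32(282), np.int32(103), np.int32(27), np.int32(2231)], array([385.3, 295.3])), ([np.int32(359), np.int32(309), np.int32(51), np.int32(4), np.int32(115)], array([383. , 310.6]))]
hull [[441, 304], [331, 302], [333, 248], [436, 251]]
[ 0.5976 -0.328   0.095 ]
[ 0.4568 -0.1752  0.095 ]
[ 0.5557 -0.0858  0.095 ]
[ 0.6943 -0.2419  0.095 ]
dot@95 [ 0.5091 -0.144   0.095 ]
tri dot [ 0.51038678 -0.14310086  0.09303936]
[[-0.9    0.437 -0.   ]
 [ 0.437  0.9   -0.001]
 [-0.    -0.001 -1.   ]]
```

View pics/crop_side.png

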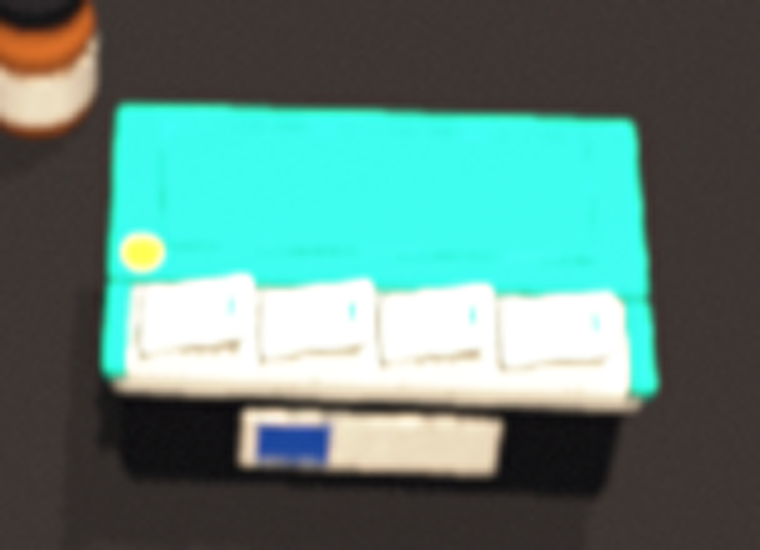

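View pics/crop_top.png

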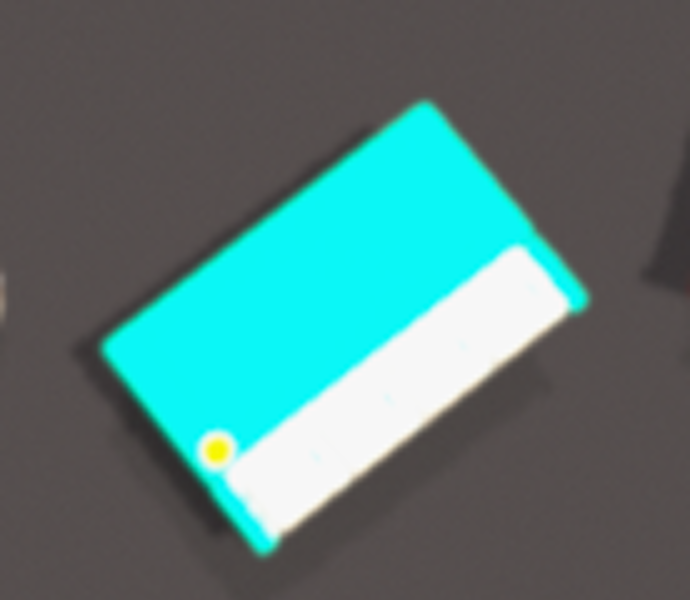

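Candidates (top-view pixels) are the teal tub (375,238) with its dot at (349,262), the magenta tub (208,248), the red tub (483,198) and the orange tub (425,357). The close crops show the teal lid, four raised white clips and the yellow dot at the left end, so I choose teal. Next I move over its row with the jaws shutting, then look closely.

Emit:
apply_moves(
  deltas=[
    {"xyz": [0.0125,-0.035,0],"turn": -0.0815},
    {"xyz": [0.0125,-0.035,0],"turn": -0.0815},
    {"xyz": [0.0125,-0.035,0],"turn": -0.0815},
    {"xyz": [0.0125,-0.035,0],"turn": -0.0815},
    {"xyz": [0.0125,-0.035,0],"turn": -0.0815},
    {"xyz": [0.0125,-0.035,0],"turn": -0.0815},
    {"xyz": [0.0125,-0.035,0],"turn": -0.0815},
    {"xyz": [0.0125,-0.035,0],"turn": -0.0815},
    {"xyz": [0.0125,-0.035,0],"turn": -0.0815},
    {"xyz": [0.0125,-0.035,0],"turn": -0.0815},
    {"xyz": [0.0125,-0.035,0],"turn": -0.0815},
    {"xyz": [0.0125,-0.035,0],"turn": -0.0815},
  ],
  claw=1,
  squeeze=20,
)

```text
clock: 1.25
tcp_pos: [0.4449, 0.1854, 0.4049]
orientation: [-2.064, -2.368, -0.001]
contact_force: [1.5, 0.0, 0.2]
grip_width: 0.0
```

Emit:
apply_moves(
  deltas=[
    {"xyz": [0.0085,-0.035,0],"turn": -0.0815},
    {"xyz": [0.0085,-0.035,0],"turn": -0.0815},
    {"xyz": [0.0085,-0.035,0],"turn": -0.0815},
    {"xyz": [0.0085,-0.035,0],"turn": -0.0815},
    {"xyz": [0.0085,-0.035,0],"turn": -0.0815},
    {"xyz": [0.0085,-0.035,0],"turn": -0.0815},
    {"xyz": [0.0085,-0.035,0],"turn": -0.0815},
    {"xyz": [0.0085,-0.035,0],"turn": -0.0815},
    {"xyz": [0.0085,-0.035,0],"turn": -0.0815},
    {"xyz": [0.0085,-0.035,0],"turn": -0.0815},
    {"xyz": [0.0085,-0.035,0],"turn": -0.0815},
    {"xyz": [0.0085,-0.035,0],"turn": -0.0815},
  ],
)

```text
clock: 2.25
tcp_pos: [0.5469, -0.2343, 0.4047]
orientation: [-2.934, -1.122, -0.001]
contact_force: [0.6, 0.9, 0.0]
grip_width: 0.0003
```

```bash
python3 - <<'E'
from h import *
import pickle
grab_frame('wrist')
o=readout.get_obs();cm=camera_model('wrist');im=snap('wrist','wrist1.png')
pickle.dump((o,cm,im),open('w1.pkl','wb'))
print(o['clock'],o['tcp_pos'],o['orientation'],o['contact_force'],o['grip_width'])
R=cv2.Rodrigues(np.array(o['orientation']))[0];print(R.round(4))
E
```

```text
2.3 [ 0.54660002 -0.24120791  0.40546973] [ 2.93487479e+00  1.10209913e+00 -3.80776667e-04] [ 2.02141988 -5.66465825  1.82819705] -8.168227278719037e-05
[[ 0.7528  0.6582  0.0021]
 [ 0.6582 -0.7528 -0.0063]
 [-0.0026  0.0061 -1.    ]]
```

View pics/wrist1.png

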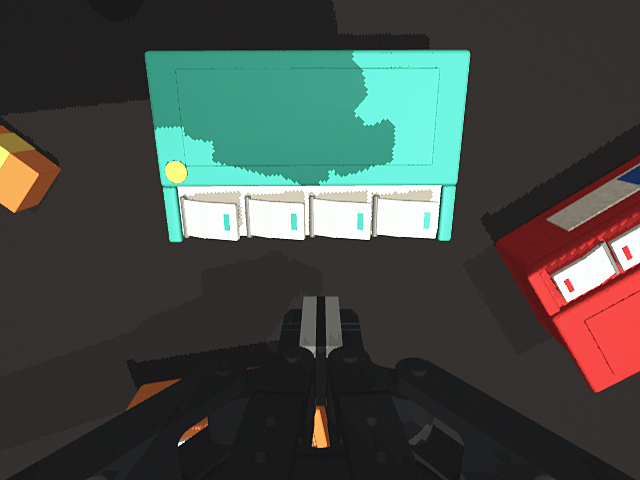

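The wrist view shows the teal tub: dot at (175,171), clips 1–4 at about (210,218), (276,218), (340,218), (405,216), all up, with hinges on the left (dot side). The arm was still settling, so I'll pause and measure again.

Emit:
apply_moves(
  deltas=[
    {"xyz": [0,0,0],"turn": 0},
    {"xyz": [0,0,0],"turn": 0},
    {"xyz": [0,0,0],"turn": 0},
    {"xyz": [0,0,0],"turn": 0},
  ],
)

```text
clock: 2.68
tcp_pos: [0.5469, -0.2312, 0.4047]
orientation: [-2.93, -1.13, -0.001]
contact_force: [-0.0, -0.1, 0.2]
grip_width: 0.0001
```

```bash
cat > w.py <<'E'
from h import *
import pickle,sys
k=sys.argv[1]
o=readout.get_obs();cm=camera_model('wrist');im=snap('wrist',f'wrist{k}.png')
pickle.dump((o,cm,im),open(f'w{k}.pkl','wb'))
print(o['clock'],o['tcp_pos'],o['contact_force'],abs(o['qvel']).max())
print(cv2.Rodrigues(np.array(o['orientation']))[0].round(4)[:,1])
hsv=cv2.cvtColor(im,cv2.COLOR_RGB2HSV)
y=cv2.inRange(hsv,(24,100,120),(33,255,255));n,l,s,c=cv2.connectedComponentsWithStats(y)
t=cv2.inRange(hsv,(78,90,60),(98,255,255));n2,l2,s2,c2=cv2.connectedComponentsWithStats(cv2.morphologyEx(t,cv2.MORPH_CLOSE,np.ones((5,5))));i=1+np.argmax(s2[1:,4])
hull=cv2.convexHull(np.argwhere(l2==i)[:,::-1].astype(np.int32))
for j in range(1,n):
    if s[j,4]>60:
        ins=cv2.pointPolygonTest(hull.astype(np.float32),tuple(map(float,c[j])),True)
        if ins>-3: print('dot',c[j],s[j],onz(cm,*c[j],.095))
q=cv2.approxPolyDP(hull,5,True)[:,0]
for p in q: print(p,onz(cm,*p,.095).round(4))
E
python3 w.py 2
```

```text
2.6833 [ 0.54689522 -0.23121286  0.40466105] [-0.03496554 -0.11407723  0.22195723] 0.004583283167680202
[ 6.716e-01 -7.409e-01 -7.000e-04]
dot [191.04395604 180.4010989 ] [181 170  21  22 364] [ 0.51041955 -0.14408867  0.095     ]
[486  67] [ 0.6973 -0.2409  0.095 ]
[461 253] [ 0.6013 -0.3249  0.095 ]
[182 248] [ 0.4653 -0.1692  0.095 ]
[164  62] [ 0.5605 -0.0856  0.095 ]
```

Emit:
apply_moves(
  deltas=[
    {"xyz": [-0.017,0.018,-0.015],"turn": 0.024},
    {"xyz": [-0.02,0.02,-0.015],"turn": 0},
    {"xyz": [-0.01,0.01,-0.015],"turn": 0},
    {"xyz": [0,0,0],"turn": 0},
    {"xyz": [0,0,0],"turn": 0},
    {"xyz": [0,0,0],"turn": 0},
    {"xyz": [0,0,0],"turn": 0},
  ],
)

```text
clock: 3.32
tcp_pos: [0.5007, -0.1854, 0.3609]
orientation: [2.917, 1.161, 0.003]
contact_force: [0.5, 1.0, -0.4]
grip_width: -0.0004
```

```bash
python3 w.py 3
```

```text
3.3167 [ 0.50074746 -0.18542297  0.36086429] [ 0.5348023   1.02101724 -0.36525516] 0.006320591264520949
[ 0.6871 -0.7265  0.0025]
dot [277.58525346 186.80414747] [266 175  25  25 434] [ 0.51073762 -0.14449607  0.095     ]
[639  59] [ 0.6973 -0.2402  0.095 ]
[581 276] [ 0.6008 -0.3235  0.095 ]
[259 266] [ 0.4648 -0.1695  0.095 ]
[256  45] [ 0.5602 -0.0853  0.095 ]
```

View pics/wrist3.png

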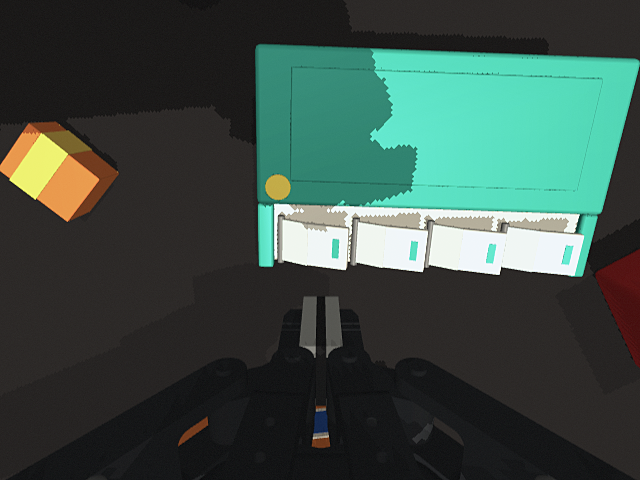

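Two wrist views and the top camera agree: start ≈ (0.486,−0.166), row direction (0.661,−0.750), dot height consistent with 95 mm. Next I hover just behind the start.

Emit:
apply_moves(
  deltas=[
    {"xyz": [-0.008,0.01,0],"turn": -0.02},
    {"xyz": [-0.008,0.01,-0.015],"turn": -0.015},
    {"xyz": [-0.007,0.0085,-0.02],"turn": 0},
    {"xyz": [0,0,-0.02],"turn": 0},
    {"xyz": [0,0,-0.016],"turn": 0},
    {"xyz": [0,0,0],"turn": 0},
    {"xyz": [0,0,0],"turn": 0},
    {"xyz": [0,0,0],"turn": 0},
  ],
)

```text
clock: 4.03
tcp_pos: [0.4774, -0.1569, 0.2897]
orientation: [2.938, 1.109, 0.002]
contact_force: [0.7, -0.3, 0.6]
grip_width: -0.0001
```

```bash
cat > avg.py <<'E'
from h import *
import sys
P=[];F=[]
for i in range(int(sys.argv[1])):
    o=readout.get_obs();P.append(o['tcp_pos']);F.append(o['contact_force'])
    if i==0: snap('wrist',sys.argv[2]+'_w.png')
    else: snap('side',sys.argv[2]+'_s.png')
P=np.array(P);print(o['clock']);print((P*1e4).round()/10);print(P.mean(0).round(5),np.mean(F,0).round(2))
R=cv2.Rodrigues(np.array(o['orientation']))[0];print(R.round(4))
tip=P.mean(0)+.173*R[:,2];S=np.array([.486,-.166,.098]);uy=np.array([-.661,.75,0]);ux=np.array([.75,.661,0])
d=tip-S;print('tip',tip,'along row mm',-d@uy*1e3,'lateral',d@ux*1e3,'height',d[2]*1e3)
E
python3 avg.py 6 a
```

```text
4.2833
[[ 477.4 -156.9  289.7]
 [ 477.4 -156.9  289.9]
 [ 477.4 -156.7  289.9]
 [ 477.3 -156.6  289.8]
 [ 477.1 -156.5  289.6]
 [ 477.  -156.4  289.4]]
[ 0.47728 -0.15666  0.28972] [ 0.18 -0.24  0.21]
[[ 0.75    0.6614  0.0015]
 [ 0.6614 -0.75   -0.    ]
 [ 0.0011  0.001  -1.    ]]
tip [ 0.47754409 -0.15667172  0.11672518] along row mm -12.585562966673795 lateral -0.1759373159656472 height 18.725178459943564
```

View pics/a_w.png

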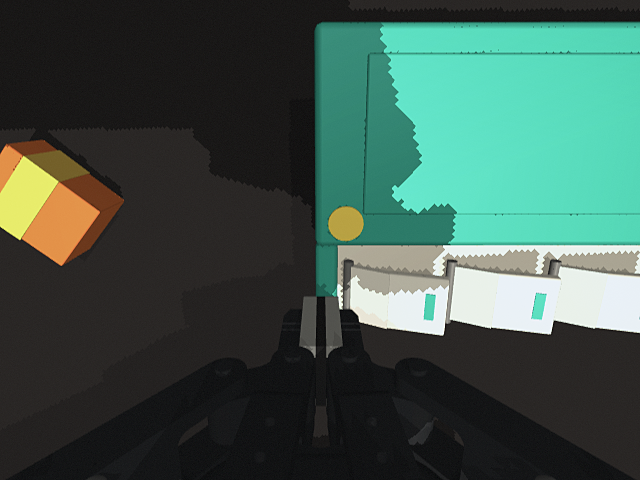

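View pics/a_s.png

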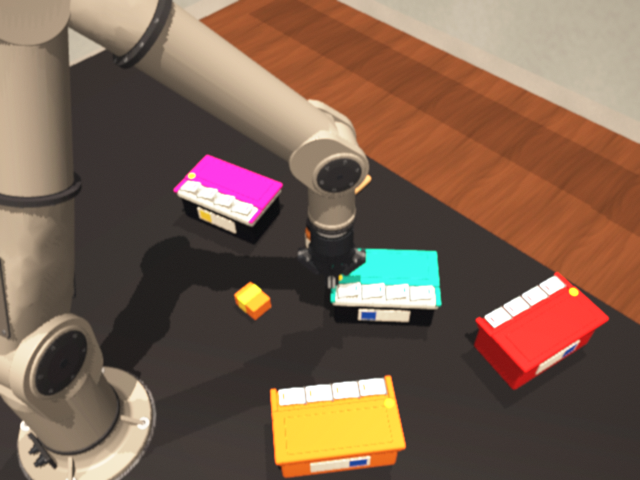

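Emit:
apply_moves(
  deltas=[
    {"xyz": [0,0,-0.006],"turn": 0},
    {"xyz": [0,0,-0.005],"turn": 0},
    {"xyz": [0,0,-0.003],"turn": 0},
    {"xyz": [0,0,-0.002],"turn": 0},
    {"xyz": [0,0,-0.001],"turn": 0},
    {"xyz": [0,0,-0.001],"turn": 0},
    {"xyz": [0,0,0],"turn": 0},
    {"xyz": [0,0,0],"turn": 0},
    {"xyz": [0,0,0],"turn": 0},
  ],
)

```text
clock: 5.08
tcp_pos: [0.4768, -0.1563, 0.2708]
orientation: [2.939, 1.111, 0.0]
contact_force: [-0.6, 0.1, 0.2]
grip_width: -0.0002
```

```bash
python3 avg.py 8 b
```

```text
5.4333
[[ 476.8 -156.3  270.8]
 [ 476.8 -156.2  270.8]
 [ 476.7 -156.2  270.8]
 [ 476.8 -156.2  270.8]
 [ 476.7 -156.2  270.8]
 [ 476.7 -156.2  270.8]
 [ 476.7 -156.2  270.8]
 [ 476.7 -156.2  270.7]]
[ 0.47673 -0.15622  0.2708 ] [-0.33  0.01 -0.16]
[[ 7.500e-01  6.615e-01  1.000e-04]
 [ 6.615e-01 -7.500e-01  0.000e+00]
 [ 1.000e-04  0.000e+00 -1.000e+00]]
tip [ 0.47674023 -0.15621381  0.09780481] along row mm -13.460350098696999 lateral -0.4761558137098433 height -0.19518822431968674
```

View pics/b_w.png

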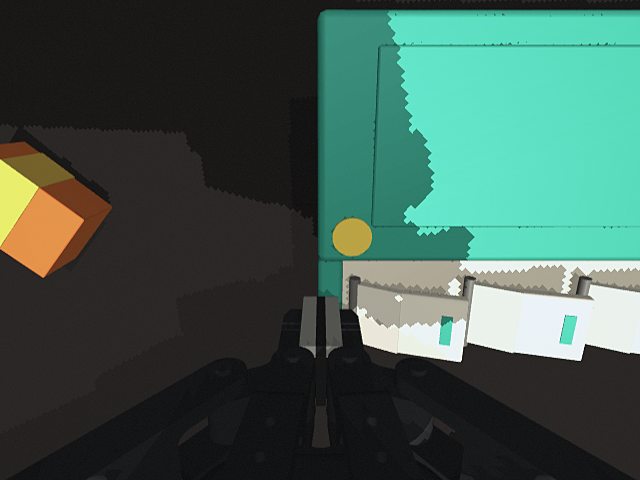

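Hovering at flush height with no contact force. The view shows the fingertips at (320,297) just behind clip1's hinge (353,285) and in line with the row. I raise 0.6 mm and start the sweep.

Emit:
apply_moves(
  deltas=[
    {"xyz": [0,0,0.0006],"turn": 0},
    {"xyz": [0.0023,-0.0025,0],"turn": 0},
    {"xyz": [0.0033,-0.0037,0],"turn": 0},
    {"xyz": [0.0033,-0.0037,0],"turn": 0},
    {"xyz": [0.0033,-0.0037,0],"turn": 0},
    {"xyz": [0.0033,-0.0037,0],"turn": 0},
    {"xyz": [0.0033,-0.0037,0],"turn": 0},
    {"xyz": [0.0033,-0.0037,0],"turn": 0},
  ],
)

```text
clock: 6.15
tcp_pos: [0.4992, -0.1815, 0.2713]
orientation: [2.938, 1.11, 0.0]
contact_force: [0.2, -0.0, -0.8]
grip_width: 0.0002
```

```bash
python3 avg.py 3 c
```

```text
6.25
[[ 499.2 -181.5  271.3]
 [ 499.8 -182.1  271.5]
 [ 499.4 -181.7  271.4]]
[ 0.49945 -0.18178  0.27141] [ 0.5  -0.29  0.06]
[[ 7.505e-01  6.609e-01  8.000e-04]
 [ 6.609e-01 -7.505e-01 -8.000e-04]
 [ 0.000e+00  1.100e-03 -1.000e+00]]
tip [ 0.49958346 -0.1819226   0.09840534] along row mm 20.920614671226463 lateral -0.3372422876466639 height 0.40533853406882203
```

View pics/c_w.png

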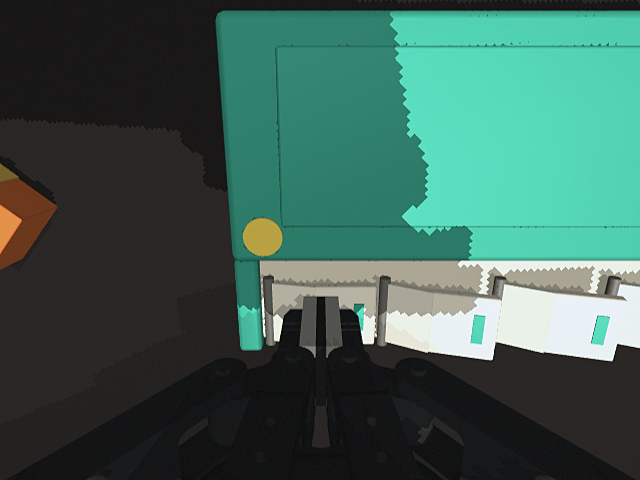

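Clip1 is folding flat under the fingertips, the tub has not moved and forces stay under 1 N, so I continue.

Emit:
apply_moves(
  deltas=[
    {"xyz": [0.0033,-0.0037,0],"turn": 0},
    {"xyz": [0.0033,-0.0037,0],"turn": 0},
    {"xyz": [0.0033,-0.0037,0],"turn": 0},
    {"xyz": [0.0033,-0.0037,0],"turn": 0},
    {"xyz": [0.0033,-0.0037,0],"turn": 0},
    {"xyz": [0.0033,-0.0037,0],"turn": 0},
    {"xyz": [0.0033,-0.0037,0],"turn": 0},
    {"xyz": [0.0033,-0.0037,0],"turn": 0},
    {"xyz": [0.0033,-0.0037,0],"turn": 0},
    {"xyz": [0.0033,-0.0037,0],"turn": 0},
    {"xyz": [0.0033,-0.0037,0],"turn": 0},
    {"xyz": [0.0033,-0.0037,0],"turn": 0},
  ],
)

```text
clock: 7.3
tcp_pos: [0.5388, -0.2257, 0.2713]
orientation: [2.939, 1.111, 0.0]
contact_force: [0.0, 0.6, -0.4]
grip_width: 0.0001
```

```bash
python3 avg.py 3 d
```

```text
7.4
[[ 538.8 -225.7  271.3]
 [ 539.2 -226.4  271.5]
 [ 538.9 -226.   271.4]]
[ 0.53896 -0.22605  0.2714 ] [ 0.28  0.31 -0.2 ]
[[ 7.503e-01  6.611e-01  6.000e-04]
 [ 6.611e-01 -7.503e-01 -7.000e-04]
 [-0.000e+00  9.000e-04 -1.000e+00]]
tip [ 0.53906272 -0.2261749   0.09839704] along row mm 80.20563629974134 lateral 0.02142923974767443 height 0.3970393257749505
```

View pics/d_w.png

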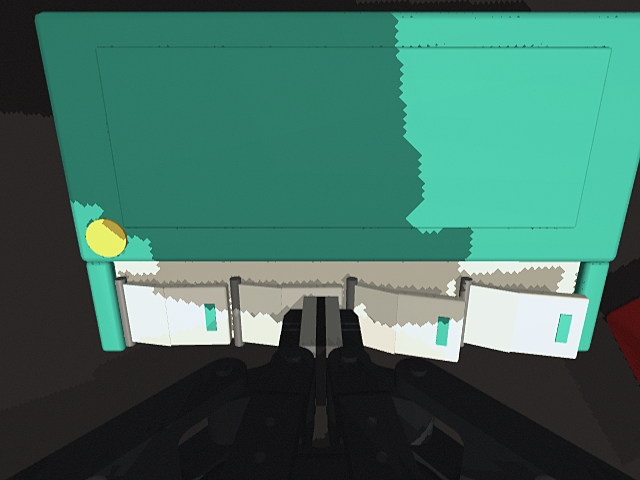

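Clip1 (175,313) lies flush, clip2 (290,315) is down under the tips, and clips 3 and 4 are still up.

Emit:
apply_moves(
  deltas=[
    {"xyz": [0.0033,-0.0037,0],"turn": 0},
    {"xyz": [0.0033,-0.0037,0],"turn": 0},
    {"xyz": [0.0033,-0.0037,0],"turn": 0},
    {"xyz": [0.0033,-0.0037,0],"turn": 0},
    {"xyz": [0.0033,-0.0037,0],"turn": 0},
    {"xyz": [0.0033,-0.0037,0],"turn": 0},
    {"xyz": [0.0033,-0.0037,0],"turn": 0},
    {"xyz": [0.0033,-0.0037,0],"turn": 0},
    {"xyz": [0.0033,-0.0037,0],"turn": 0},
    {"xyz": [0.0033,-0.0037,0],"turn": 0},
    {"xyz": [0.0033,-0.0037,0],"turn": 0},
    {"xyz": [0.0033,-0.0037,0],"turn": 0},
  ],
)

```text
clock: 8.45
tcp_pos: [0.5783, -0.2701, 0.2713]
orientation: [2.939, 1.111, -0.0]
contact_force: [0.6, -0.2, 0.7]
grip_width: -0.0
```

Emit:
apply_moves(
  deltas=[
    {"xyz": [0.0033,-0.0037,0],"turn": 0},
    {"xyz": [0.0033,-0.0037,0],"turn": 0},
    {"xyz": [0.0033,-0.0037,0],"turn": 0},
    {"xyz": [0.0033,-0.0037,0],"turn": 0},
    {"xyz": [0.0033,-0.0037,0],"turn": 0},
    {"xyz": [0.0033,-0.0037,0],"turn": 0},
    {"xyz": [0.0033,-0.0037,0],"turn": 0},
    {"xyz": [0.0033,-0.0037,0],"turn": 0},
    {"xyz": [0.0033,-0.0037,0],"turn": 0},
    {"xyz": [0,0,0],"turn": 0},
    {"xyz": [0,0,0],"turn": 0},
  ],
)

```text
clock: 9.37
tcp_pos: [0.6077, -0.3033, 0.2713]
orientation: [2.939, 1.11, -0.0]
contact_force: [-0.6, 0.3, -0.2]
grip_width: -0.0002
```

```bash
python3 avg.py 3 e
```

```text
9.4667
[[ 607.7 -303.3  271.3]
 [ 607.6 -303.   271.2]
 [ 607.6 -302.9  271.2]]
[ 0.60765 -0.30307  0.27121] [-0.21  0.24 -0.49]
[[ 7.499e-01  6.615e-01 -3.000e-04]
 [ 6.615e-01 -7.499e-01  3.000e-04]
 [-1.000e-04 -4.000e-04 -1.000e+00]]
tip [ 0.60759223 -0.30301651  0.09821311] along row mm 183.13484600636556 lateral 0.6262552457972154 height 0.2131063580144421
```

View pics/e_w.png

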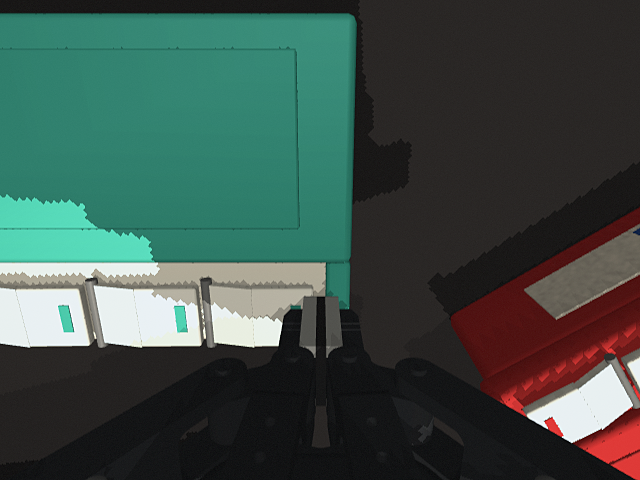

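All of clip4 has been covered and the tips stand at the finish. I go 2 mm further, lift straight up and return above the row for a check view.

Emit:
apply_moves(
  deltas=[
    {"xyz": [0.0013,-0.0015,0],"turn": 0},
    {"xyz": [0,0,0],"turn": 0},
    {"xyz": [0,0,0.01],"turn": 0},
    {"xyz": [0,0,0.025],"turn": 0},
    {"xyz": [0,0,0.03],"turn": 0},
    {"xyz": [0,0,0.03],"turn": 0},
    {"xyz": [-0.015,0.017,0.02],"turn": 0},
    {"xyz": [-0.023,0.026,0.014],"turn": 0},
    {"xyz": [-0.024,0.028,0.005],"turn": 0},
    {"xyz": [0,0,0],"turn": 0},
    {"xyz": [0,0,0],"turn": 0},
    {"xyz": [0,0,0],"turn": 0},
  ],
)

```text
clock: 10.52
tcp_pos: [0.5472, -0.2336, 0.4062]
orientation: [2.938, 1.111, 0.002]
contact_force: [-0.5, -0.6, -0.6]
grip_width: -0.0002
```

```bash
python3 w.py 4; python3 - <<'E'
from h import *
s=snap('side','side4.png');snap('top','top4.png')
cv2.imwrite('pics/crop4.png',cv2.resize(s[225:345,310:470,::-1],None,fx=5,fy=5,interpolation=cv2.INTER_CUBIC))
w=cv2.imread('pics/wrist4.png');cv2.imwrite('pics/cropw4.png',cv2.resize(w[150:290,130:480],None,fx=2.2,fy=2.2,interpolation=cv2.INTER_CUBIC))
E
```

```text
10.5167 [ 0.54716123 -0.2335639   0.40622069] [-0.47747139 -0.5539112  -0.63790037] 0.027268549617481767
[ 0.6618 -0.7497  0.0013]
dot [187.45179063 180.04407713] [177 170  22  21 363] [ 0.51041731 -0.14406667  0.095     ]
[479  63] [ 0.6971 -0.2408  0.095 ]
[457 249] [ 0.601  -0.3246  0.095 ]
[180 248] [ 0.4653 -0.1696  0.095 ]
[160  62] [ 0.5612 -0.086   0.095 ]
```

View pics/cropw4.png

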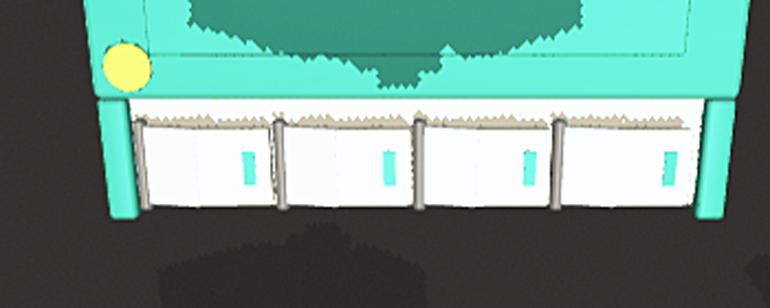

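View pics/crop4.png

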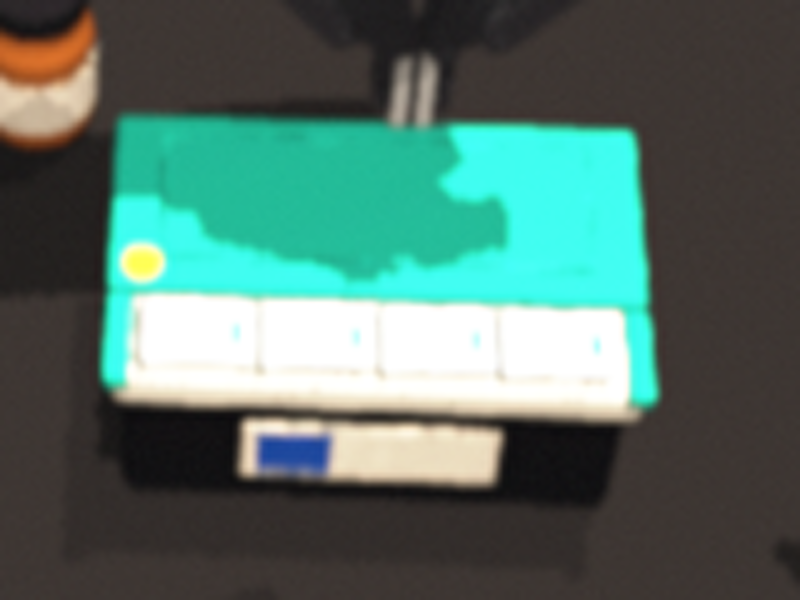

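View pics/side4.png

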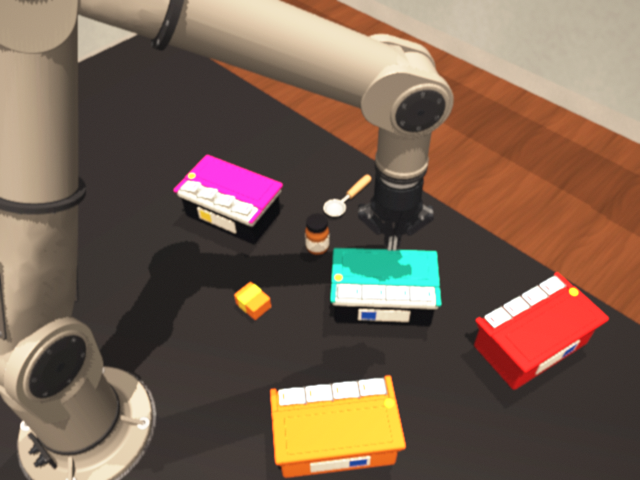

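All four clips lie flush (crop pixels (200,165), (345,165), (485,165), (625,165)). The dot still measures (0.5104,−0.1441), the same as before the sweep, and everything else looks as it was.

```bash
python3 -c "
from h import *
print(r.hand_in())"
```

```text
the job is handed in; nothing more can be done
None
```

The teal tub is closed: all four clips folded flush in order, 1 to 4, and I have handed the job in at about 10.6 s on the robot's clock. I ran the shut fingertips once along the row from the yellow-dot end, about 0.2–0.4 mm above flush height, then lifted clear.

**Clips:** in the last wrist and side pictures all four lie flat. I judged this by eye and did not measure their angles.

**Tub position:** the dot and lid corners measured within 1 mm of where they were before the sweep.

**Forces:** every reading taken at or just after the stops of the sweep was about 1 N or less. Forces in between were not recorded.

**Other things:** the magenta tub's clips are still up, and the jar, carton and spoon look unmoved. I compared those only by eye. At hand-in the fingertips were about 135 mm above the lid.

**Disagreements:**
- My first estimate of the row's start from the top and side views, using the lid corners, was about 4.5 mm off sideways from the dot. Two wrist views settled it in favour of the dot.
- The dot's height came out at 93 mm from the top and side views, against the stated 95 mm. The wrist views fitted 95 mm, which I used.

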